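Lay the junction module in its cradle, push it home and fold the hold-down over it

TASK

In the blue cradle a black junction module with an orange cap stands on end. With the fingers only pushing, never gripping or lifting, tip it over so that it lies flat in the cradle with its cap towards the end stop, and then push it along until its cap rests against the stop. Then fold the red hold-down flap over and down until it lies level across the module; leave everything else on the bench as it is.

Things in the scene. Friction and masses are not known exactly. Their poses are not given: they have to be found in the camera images.
- module: black plastic box with an orange cap, 55 (its x) x 90 (its y) x 150 (its z, foot to cap) mm, about 0.5 kg, loose. Origin at the centre of its foot; z runs from foot to cap. It starts upright on the cradle's floor, its x within a few degrees of the cradle's x, its face towards the stop 40 to 80 mm short of where the foot ends up; its balance point is about 20 degrees of tilt, past which it falls by itself
- module_center (a point): centre of the module, 75 mm from the foot (same axes as the module)
- module_head (a point): centre of the module's cap face, 150 mm from the foot
- cradle: fixed steel cradle with blue rails, 340 long (its x) x 130 wide (its y). Origin on the table under its centre; z up. Its grey floor is 12 mm above the origin; two rails run along x, 104 mm apart inside, their tops 30 mm above the table; the end stop is at +x, its black face at x = 150 mm, 50 mm high; the -x end is open (no wall)
- stop_point (a point): centre of where the module's cap ends on the stop's face: x = 150 mm, y = 0, 39.5 mm above the table, in the cradle's frame
- home_point (a point): where the module's centre must end: x = 75 mm, y = 0, 39.5 mm above the table, in the cradle's frame
- flap (a joint): hinge angle of the red hold-down flap, rad: 0 = level across the cradle (about 4 mm above the lying module), 1.57 = upright, more = leaning outward, limit 2.1. It starts leaning outward. A friction hinge (0.06 N m): it stays where it is left
- flap_hinge (a point): the flap's hinge axis (parallel to the cradle's x), 75 mm above the table at x = 90 mm, y = +70 mm in the cradle's frame, just outside the +y rail, on a steel post 46 wide whose ears reach 83 mm above the table. The flap is a plate 30 wide (along the cradle's x), 85 long from the hinge, 8 thick; level, it points to the cradle's -y
- flap_tip (a point): middle of the flap's free edge, 85 mm from the hinge
- spare: spare module of the same size (55 x 90 x 150) but with a BLUE cap, standing upright on the table left of the cradle; origin at the centre of its foot; leave alone
- spray: yellow-labelled spray can, 54 dia x 160 tall, standing right of the cradle; origin at the centre of its foot; leave alone
- bolt_cup: aluminium cup, 72 dia x 50 tall; origin at the centre of its foot; leave alone
- screwdriver: orange-handled screwdriver lying on the table, about 200 long; leave alone
- wrench: steel wrench lying on the robot's side of the cradle, about 180 long; leave alone
- spool: yellow disc-shaped roll, 60 dia x 35 tall; origin at the centre of its foot; leave alone
- bracket: aluminium angle bracket lying flat on the robot's side of the cradle, 120 x 45 with a 30 high upturned end; leave alone
There are look-alikes about, which are no part of the job. Leave any green or turquoise look-alike of the module alone.

How it is judged:
On the way, in this order (a step that is already met when the one before it is completed fails the run):
1. the module lies flat in the cradle, cap towards the stop, the flap still folded back (angle between module's own z axis and vertical between 1.48 and 1.66 rad and z of module_center in the frame of cradle below 0.046 m and y of module_center in the frame of cradle between -0.015 and 0.015 m and distance between module_head and stop_point below 0.15 m and value of joint flap above 1.2 rad), for 0.2 s.
2. the module lies home against the stop, the flap not yet over it (angle between module's own z axis and vertical between 1.48 and 1.66 rad and z of module_center in the frame of cradle below 0.046 m and y of module_center in the frame of cradle between -0.015 and 0.015 m and x of module_center in the frame of cradle between 0.07 and 0.08 m and distance between module_head and stop_point below 0.02 m and value of joint flap above 1.2 rad), for 0.2 s.
At the end, for the whole second after the job is handed in: the module lies flat (within 5 degrees) between the rails, its cap within 5 mm of the stop, at rest, and the flap is level over it (within 0.12 rad) (angle between module's own z axis and vertical between 1.48 and 1.66 rad and z of module_center in the frame of cradle below 0.046 m and y of module_center in the frame of cradle between -0.015 and 0.015 m and x of module_center in the frame of cradle between 0.07 and 0.08 m and distance between module_head and stop_point below 0.02 m and value of joint flap below 0.12 rad and linear speed of module below 0.02 m/s and velocity of joint flap below 0.1 rad/s); the robot touches nothing.
It fails at once if the module is lifted (z of module_center in the frame of cradle above 0.11 m or (angle between module's own z axis and vertical above 0.9 rad and z of module_center in the frame of cradle above 0.097 m) or (angle between module's own z axis and vertical above 1.35 rad and z of module_center in the frame of cradle above 0.07 m)).
It fails at once if a bystander is moved by more than 20 mm (distance of any of spare, spray, bolt_cup, screwdriver, wrench, spool, bracket from where it was at the start of the episode above 0.02 m).
It also fails if it takes over 46 s, if anything falls off the work surface, if the arm or the gripper's body presses on something with over 40 N, if the wrist force passes 120 N, or if a joint passes its speed limit or range.

ROBOT

A 6-joint arm with a two-finger parallel gripper is mounted at the origin on the work surface. World frame = base frame: x ahead of the robot, y to its left, z up, the work surface at z = 0. Lengths are in m, angles in rad, forces in N, time in s.
With the tool pointing down it reaches from about 0.35 to 0.775 m from the base axis. Payload 5.5 kg.
Tool frame: the origin (TCP) lies at the very end of the fingers, on their centre line; the grasp point (between the pads) lies hold_point_z behind it (hold_point_z is the distance from the TCP to the grasp point, in m); x points along the fingers, y is the direction in which the jaws open and shut, and the axes are right-handed (so a half turn about x gives the same grasp; the last joint's range is limited). The gripper opens to 85 mm and grips with 20 to 120 N. Pads are 22 mm wide; open, the fingers measure 114 mm over their backs; the gripper's body (76 mm by 85 mm) begins 54 mm behind the grasp point. The pads swing forward as they close: fully open they stand 13 mm farther back than shut.
Start: joints at [1.15, 0.313, 0.046, 1.304, 0, 1.431], TCP at [0.159, 0.553, 0.21] pointing down, gripper open.
Joint ranges: [-2.76, 2.76], [-0.86, 1.69], [-1.03, 1.26], [-2.2, 2.34], [-1.47, 1.5], [-3.14, 3.14]. Speed limits (rad/s): [2.57, 2.57, 3.14, 3.14, 3.14, 3.14].

INTERFACE

Orientations are given as a unit quaternion [w, x, y, z].
In Python, from workcell import * gives the robot as it stands. The module is installed in compiled form; this text tells all that it offers.
- The arm moves only by the tool step_arm, never from a script. Its argument "targets" is a list of rows, each a list of 3 entries, a list of its own where there are three numbers: the turn, a rotation vector about the tool's x, y, z in degrees, then the shift along the tool's x, y, z in cm, then the finger opening in cm, from 0 to 8.54. A call has exactly 10 rows; each row shifts and turns the commanded pose from where the row before left it, along the tool's axes as they then stand; what a row does not reach is not made up. A row lasts 1/10 s, in which the tool goes at most 50 mm and 8.59 degrees, less where a joint would pass 70% of its speed; a pose out of reach is approached as far as the arm can. A call with a gripper value outside its range is refused whole. The fingers move at their own pace and stop on an object; "force" is the grip in N (left out, the last holds). Time passes only in rows, so rows that do not move let the fingers close, or fill a call up. It gives the time, the measured TCP pose, the force and the opening at its end, in the units of the state.
- get_state(): the state, without advancing time (a new reading comes with each control period).
- read_camera(name): name is "scene" or "side" or "wrist"; returns the picture (384x512x3 uint8, red, green, blue); there is no depth.
- camera_model(name): a dict with "fx", "fy", "cx", "cy" (pixels), "xyz" and "rotation" of the camera in the world; the wrist camera has in their place "T_tool_cam" (4x4, takes a point from camera to tool coordinates, whose origin is the TCP and whose axes are the tool frame's). Camera axes: x right, y down, z forward; pixel columns grow to the right and rows downward; lengths in m; the calibration is good to about 2 mm. A picture is of the moment at which its call begins: read the wrist's pose just before it. camera_model takes no time and is no camera call.
- hand_in(): hands the job in, once; it reports no verdict.
Trained networks look in the newest picture that a camera, given by its name, has taken for a name from the list of things; names that differ only in an ending like _2 or _b are one class to them, and where a whole thing is asked for, a point or a joint stands for the part that bears it (a point fixed in the world has none). Each returns a list of dicts, best first, with "p" (0 to 1); they miss things now and then, are a little off and sometimes report something else, mostly with a low value. They report only what shows in the picture. A call takes as long as a camera call. They do not tell look-alikes from the thing itself.
- find_in(camera, label): "extent" ([left, top, width, height] in pixels, round what is visible of it).
- silhouettes(camera, label): "mask" (384x512 bool, what is visible of it) and "extent" ([left, top, width, height] in pixels, round what is visible of it).
The state is a dict: "clock": time; "joint_pos": joint angles; "qvel": joint speeds; "tau": joint torques, N m; "tcp_pos": TCP position; "orientation": TCP orientation; "wrist_force": force on the tool from outside, world axes, zero at the start; "ft_torque": the same for the moment, N m; "finger_gap": finger opening in m.
Only numpy, scipy, OpenCV 4.12 (cv2) and the standard library are available. Lean on these libraries where they do the work, as an engineer would, in place of code of your own. Each camera call takes 0.05 s, during which the arm holds its last target.

## Working session

There is one attempt and no reset: what is moved stays moved. The work goes in short steps, Python scripts to look and compute and a tool call to move; the robot and the scene stay as the last step left them, time stands still between calls to the robot, and variables do not carry over. Pictures are saved under pics/ and viewed, and the job is handed in when it is done.

Besides the shell and the picture viewer there is one more tool, called after "Emit:" as name(argument=value, ...) on one line, values as JSON. step_arm: Moves the arm, as the interface text tells. Its arguments: {"type":"object","properties":{"targets":{"type":"array","items":{"type":"array"}},"force":{"type":"number"}},"required":["targets"]}

```bash
mkdir -p pics
python3 - <<'E'
from workcell import *
import cv2
s=get_state()
for k,v in s.items(): print(k,v)
for c in ["scene","side","wrist"]:
    im=read_camera(c); cv2.imwrite(f"pics/a_{c}.png",im[:,:,::-1]); print(c,camera_model(c))
print([k for k in dir() if not k.startswith('__')])
try: print(hold_point_z)
except Exception as e: print(e)
E
```

```text
clock 0.0
joint_pos [ 1.15040140e+00  3.13981723e-01  4.49637216e-02  1.30358252e+00
 -3.50185067e-05  1.43118765e+00]
qvel [ 0.0009766  -0.00169831 -0.00062972 -0.00067005 -0.00150871 -0.0003731 ]
tau [ 1.84572651e-03 -4.80619740e+01  2.98536408e+01  1.92646973e-02
 -2.23273641e-04 -5.35877689e-06]
tcp_pos [0.15913725 0.55196759 0.20941328]
orientation [ 0.69998493  0.09833063  0.7003137  -0.09956354]
wrist_force [ 0.21333957 -0.3897756  -0.33607316]
ft_torque [-0.02079913  0.01712482 -0.00363225]
finger_gap 0.08526214430036312
scene {'fx': 368.1425664075054, 'fy': 368.1425664075054, 'cx': 256.744401742936, 'cy': 183.48894063765718, 'xyz': array([1.32509952, 0.30854523, 0.85375719]), 'rotation': array([-0.22562382,  0.51144443,  0.75254376, -0.34813269])}
side {'fx': 477.2651717138859, 'fy': 477.2651717138859, 'cx': 257.1119067189144, 'cy': 192.15838496478196, 'xyz': array([ 0.45465443, -0.87433555,  1.10214841]), 'rotation': array([-0.34927346,  0.93626346, -0.03261069,  0.01884993])}
wrist {'fx': 339.36362401277614, 'fy': 339.36362401277614, 'cx': 256.8297802206136, 'cy': 190.3511861079579, 'T_tool_cam': array([[-1.00349962e-03, -2.59363164e-01,  9.65779345e-01,
        -1.63462308e-01],
       [ 9.99999275e-01, -9.03691946e-04,  7.96366679e-04,
         8.27030322e-05],
       [ 6.66218834e-04,  9.65779443e-01,  2.59363882e-01,
        -6.54809712e-02],
       [ 0.00000000e+00,  0.00000000e+00,  0.00000000e+00,
         1.00000000e+00]])}
['MotionError', 'c', 'camera_model', 'cv2', 'find_in', 'get_state', 'hand_in', 'hold_point_z', 'im', 'k', 'read_camera', 's', 'silhouettes', 'v']
0.0187
```

View pics/a_scene.png

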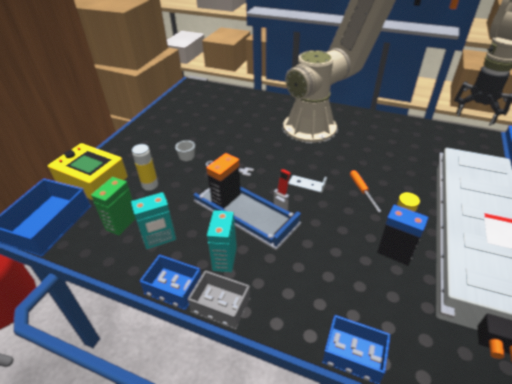

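View pics/a_side.png

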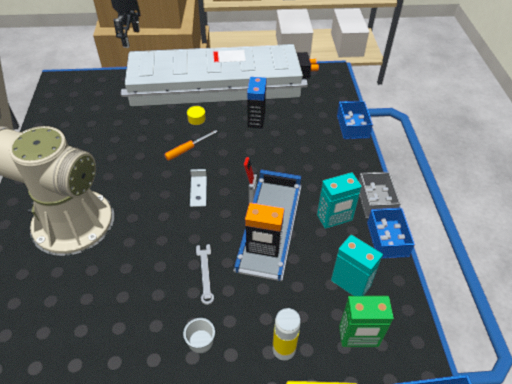

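View pics/a_wrist.png

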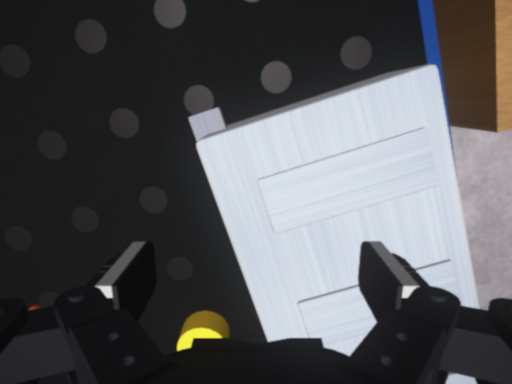

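```bash
cat > h.py <<'E'
import numpy as np, cv2
from scipy.spatial.transform import Rotation as R
from workcell import *
def rot(q): q=np.array(q); return R.from_quat([q[1],q[2],q[3],q[0]])
def cam(c,s=None):
    m=camera_model(c)
    K=np.array([[m['fx'],0,m['cx']],[0,m['fy'],m['cy']],[0,0,1]])
    if c=='wrist':
        T=np.eye(4);T[:3,:3]=rot(s['orientation']).as_matrix();T[:3,3]=s['tcp_pos'];T=T@m['T_tool_cam']
        return K,T[:3,:3],T[:3,3]
    return K,rot(m['rotation']).as_matrix(),np.array(m['xyz'])
def proj(c,P,s=None):
    K,Rm,t=cam(c,s); p=(np.atleast_2d(P)-t)@Rm; p=p@K.T; return p[:,:2]/p[:,2:]
def back(c,uv,z,s=None):
    K,Rm,t=cam(c,s); uv=np.atleast_2d(uv).astype(float)
    d=np.c_[uv,np.ones(len(uv))]@np.linalg.inv(K).T@Rm.T
    return t+d*((z-t[2])/d[:,2])[:,None]
def cr(x,y,z,pose):
    X,Y,a=pose; c,s=np.cos(a),np.sin(a)
    x,y,z=np.broadcast_arrays(x,y,z)
    return np.stack([X+c*x-s*y,Y+s*x+c*y,z],-1)
E
python3 - <<'E'
from h import *
print(proj('scene',[[0,0,0],[.5,0,0]]),proj('side',[[0,0,0],[.5,0,0]]))
im=cv2.imread('pics/a_side.png')[140:290,220:320]; cv2.imwrite('pics/c_side.png',cv2.resize(im,None,fx=4,fy=4,interpolation=cv2.INTER_CUBIC)[:600])
im=cv2.imread('pics/a_scene.png')[140:250,180:330]; cv2.imwrite('pics/c_scene.png',cv2.resize(im,None,fx=5,fy=5,interpolation=cv2.INTER_CUBIC))
E
```

```text
[[309.44952743 127.33449797]
 [268.03971722 203.49101998]] [[ 72.67513113 221.55758336]
 [245.74521999 212.82021983]]
```

View pics/c_side.png

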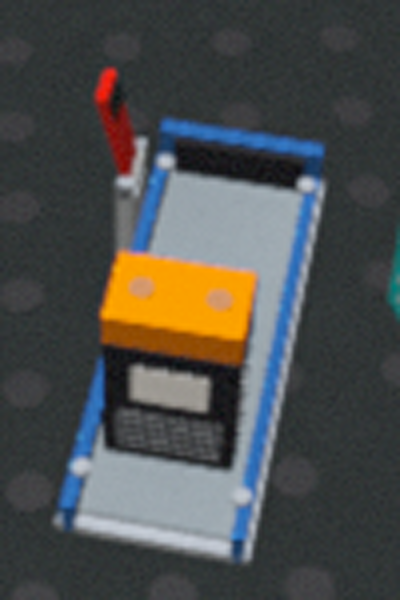

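View pics/c_scene.png

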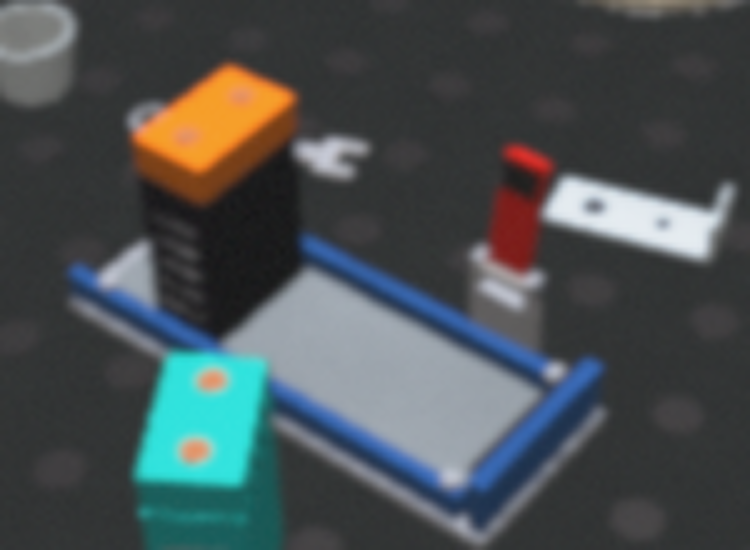

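```bash
cat > fit.py <<'E'
from h import *
from scipy.optimize import least_squares
def uv(p,f,o): return (np.array(p)+.5)/f-.5+np.array(o)
S=lambda p:('side',uv(p,4,(220,140)))
C=lambda p:('scene',uv(p,5,(180,140)))
obs=[(S((57,522)),(-.17,.065,0)),(S((247,562)),(-.17,-.065,0)),(C((480,545)),(.17,-.065,0)),(C((605,408)),(.17,.065,0)),(C((70,303)),(-.17,-.065,0)),
(C((545,390)),(.15,.052,.012)),(S((178,137)),(.15,.052,.05)),(S((322,160)),(.15,-.065,.05))]
def res(p,r=False):
    e=[proj(o[0],cr(*P,p))[0]-o[1] for o,P in obs]
    return np.array(e) if r else np.ravel(e)
s=least_squares(res,[.5,-.05,1.4],loss='soft_l1'); print(s.x, np.degrees(s.x[2])); print(res(s.x,True).round(1))
np.save('cr.npy',s.x)
mo=[(C((228,62)),(-.0275,.045,.162)),(C((298,95)),(.0275,.045,.162)),(C((203,172)),(.0275,-.045,.162)),(C((135,140)),(-.0275,-.045,.162)),
(S((120,252)),(.0275,.045,.162)),(S((257,272)),(.0275,-.045,.162)),(S((247,345)),(-.0275,-.045,.162)),(S((101,322)),(-.0275,.045,.162)),(S((105,452)),(-.0275,.045,.012)),(S((232,468)),(-.0275,-.045,.012))]
def rm(p,r=False):
    e=[proj(o[0],cr(*P,p))[0]-o[1] for o,P in mo]
    return np.array(e) if r else np.ravel(e)
m=least_squares(rm,s.x*[1,1,1],loss='soft_l1');print(m.x,np.degrees(m.x[2]));print(rm(m.x,True).round(1))
np.save('mo.npy',m.x)
d=m.x[:2]-s.x[:2];a=s.x[2];print('module in cradle',[d@[np.cos(a),np.sin(a)],d@[-np.sin(a),np.cos(a)]],np.degrees(m.x[2]-a))
print('hinge',cr(.09,.07,.075,s.x),'stop',cr(.15,0,.0395,s.x))
E
python3 fit.py
```

```text
[ 0.56383757 -0.0545354   1.29510252] 74.20390845717426
[[-0.6  2.3]
 [ 0.   1.2]
 [ 0.8  1.1]
 [-0.1  2.3]
 [ 0.4  1.2]
 [ 4.5  2.9]
 [-2.4  0.7]
 [ 0.   1.1]]
[ 0.54064045 -0.13346145  1.32769754] 76.07146529043227
[[ 0.1  1. ]
 [-0.3  0.4]
 [-0.   0.2]
 [-0.3 -0. ]
 [-0.6  0. ]
 [-0.  -0.1]
 [-0.4 -1.3]
 [ 0.2 -0.7]
 [-0.5  0.5]
 [ 0.5  1.5]]
module in cradle [np.float64(-0.08226012451616345), np.float64(0.0008362854826276528)] 1.8675568332580035
hinge [0.52098032 0.05112092 0.075     ] stop [0.60466976 0.08980009 0.0395    ]
```

```bash
cat > ov.py <<'E'
from h import *
p=np.load('cr.npy');m=np.load('mo.npy')
def draw(c,src,out,off,f,n):
    im=cv2.imread(src)[off[1]:off[1]+n[1],off[0]:off[0]+n[0]]; im=cv2.resize(im,None,fx=f,fy=f,interpolation=cv2.INTER_CUBIC)
    def pl(P,col,closed=True):
        q=((proj(c,P)-off+.5)*f-.5).round().astype(int); cv2.polylines(im,[q],closed,col,1)
    X=np.array([-.17,.17,.17,-.17]);Y=np.array([-.065,-.065,.065,.065])
    pl(cr(X,Y,0,p),(0,255,0)); pl(cr(X,Y*.8,.03,p),(0,255,255));pl(cr(X,Y,.03,p),(0,200,255))
    pl(cr([.15]*4,[-.052,.052,.052,-.052],[.012,.012,.05,.05],p),(255,0,255))
    x=np.array([-.0275,.0275,.0275,-.0275]);y=np.array([-.045,-.045,.045,.045])
    pl(cr(x,y,.012,m),(255,255,0));pl(cr(x,y,.162,m),(255,255,0))
    for a in (1.57,2.1): pl(cr([.075,.105,.105,.075],[.07,.07,.07-.085*np.cos(a),.07-.085*np.cos(a)],[.075,.075,.075+.085*np.sin(a),.075+.085*np.sin(a)],p),(255,255,255) if a<2 else (255,0,0))
    cv2.imwrite(out,im)
draw('side','pics/a_side.png','pics/o_side.png',np.array([220,140]),5,(110,120))
draw('scene','pics/a_scene.png','pics/o_scene.png',np.array([180,140]),5,(150,110))
E
python3 ov.py
```

```text
(no output)
```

View pics/o_side.png

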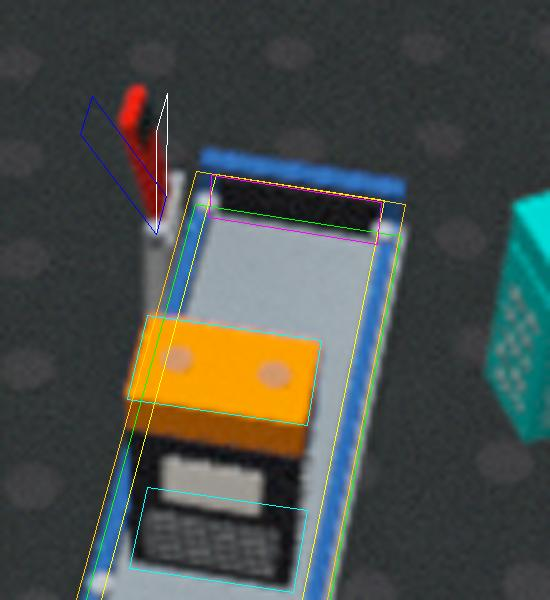

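View pics/o_scene.png

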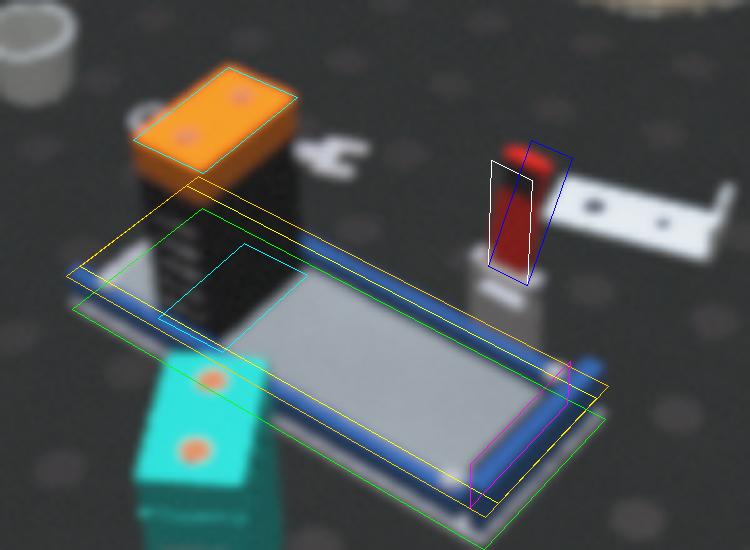

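```bash
cat >> h.py <<'E'
def goal(xyz,ydir):  # tool down, tool y along world angle ydir (deg) 
    s=get_state(); Rt=rot(s['orientation']); 
    y=np.array([np.cos(np.radians(ydir)),np.sin(np.radians(ydir)),0]); x=np.array([0,0,-1.]); G=R.from_matrix(np.c_[x,y,np.cross(x,y)])
    rv=np.degrees((Rt.inv()*G).as_rotvec())
    d=(np.array(xyz)-s['tcp_pos'])*100
    print('turn',rv.round(1),'shift in cur tool',Rt.inv().apply(d).round(2),'in goal tool',G.inv().apply(d).round(2))
E
python3 - <<'E'
from h import *
s=get_state();print(rot(s['orientation']).as_matrix().round(3))
c=np.load('cr.npy');a=np.degrees(c[2])
goal(cr(0,.04,.33,c),a-90)
goal(cr(0,.04,.33,c),a+90)
goal(cr(-.17,0.,.2,c),a-90)
E
```

```text
[[-0.001  0.277  0.961]
 [-0.001  0.961 -0.277]
 [-1.    -0.001 -0.   ]]
turn [89.7  0.1  0.1] shift in cur tool [-11.98 -47.11  51.69] in goal tool [-12.04  51.45  47.36]
turn [-90.3  -0.1   0.1] shift in cur tool [-11.98 -47.11  51.69] in goal tool [-12.04 -51.45 -47.36]
turn [89.7  0.1  0.1] shift in cur tool [  1.04 -64.07  55.78] in goal tool [ 0.96 55.45 64.36]
```

```bash
cat >> h.py <<'E'
def rows(xyz,ydir,n,gap):
    s=get_state(); R0=rot(s['orientation'])
    y=np.array([np.cos(np.radians(ydir)),np.sin(np.radians(ydir)),0]); x=np.array([0,0,-1.]); G=R.from_matrix(np.c_[x,y,np.cross(x,y)])
    rv=(R0.inv()*G).as_rotvec(); d=(np.array(xyz)-s['tcp_pos'])*100/n; t=np.degrees(rv/n).round(1)
    L=[]
    for i in range(n):
        Ri=R0*R.from_rotvec(rv*i/n); L.append([t.tolist(),(Ri.inv().apply(d).round(1)+0).tolist(),gap])
    for i in range(0,n,10): print(L[i:i+10])
E
python3 - <<'E'
from h import *
c=np.load('cr.npy');a=np.degrees(c[2])
rows(cr(-.03,.03,.33,c),a-90,20,5)
E
```

```text
[[[4.5, 0.0, 0.0], [-0.6, -2.5, 2.6], 5], [[4.5, 0.0, 0.0], [-0.6, -2.3, 2.8], 5], [[4.5, 0.0, 0.0], [-0.6, -2.1, 3.0], 5], [[4.5, 0.0, 0.0], [-0.6, -1.8, 3.1], 5], [[4.5, 0.0, 0.0], [-0.6, -1.6, 3.3], 5], [[4.5, 0.0, 0.0], [-0.6, -1.3, 3.4], 5], [[4.5, 0.0, 0.0], [-0.6, -1.0, 3.5], 5], [[4.5, 0.0, 0.0], [-0.6, -0.8, 3.6], 5], [[4.5, 0.0, 0.0], [-0.6, -0.5, 3.6], 5], [[4.5, 0.0, 0.0], [-0.6, -0.2, 3.6], 5]]
[[[4.5, 0.0, 0.0], [-0.6, 0.1, 3.6], 5], [[4.5, 0.0, 0.0], [-0.6, 0.4, 3.6], 5], [[4.5, 0.0, 0.0], [-0.6, 0.6, 3.6], 5], [[4.5, 0.0, 0.0], [-0.6, 0.9, 3.5], 5], [[4.5, 0.0, 0.0], [-0.6, 1.2, 3.4], 5], [[4.5, 0.0, 0.0], [-0.6, 1.5, 3.3], 5], [[4.5, 0.0, 0.0], [-0.6, 1.7, 3.2], 5], [[4.5, 0.0, 0.0], [-0.6, 2.0, 3.1], 5], [[4.5, 0.0, 0.0], [-0.6, 2.2, 2.9], 5], [[4.5, 0.0, 0.0], [-0.6, 2.4, 2.7], 5]]
```

Emit:
step_arm(targets=[[[4.5,0,0],[-0.6,-2.5,2.6],5],[[4.5,0,0],[-0.6,-2.3,2.8],5],[[4.5,0,0],[-0.6,-2.1,3.0],5],[[4.5,0,0],[-0.6,-1.8,3.1],5],[[4.5,0,0],[-0.6,-1.6,3.3],5],[[4.5,0,0],[-0.6,-1.3,3.4],5],[[4.5,0,0],[-0.6,-1.0,3.5],5],[[4.5,0,0],[-0.6,-0.8,3.6],5],[[4.5,0,0],[-0.6,-0.5,3.6],5],[[4.5,0,0],[-0.6,-0.2,3.6],5]])

```text
clock: 1.15
tcp_pos: [0.3424, 0.2369, 0.2705]
orientation: [0.608, 0.36, 0.608, -0.36]
wrist_force: [0.1, 0.4, 0.2]
finger_gap: 0.0497
```

Emit:
step_arm(targets=[[[4.5,0,0],[-0.6,0.1,3.6],5],[[4.5,0,0],[-0.6,0.4,3.6],5],[[4.5,0,0],[-0.6,0.6,3.6],5],[[4.5,0,0],[-0.6,0.9,3.5],5],[[4.5,0,0],[-0.6,1.2,3.4],5],[[4.5,0,0],[-0.6,1.5,3.3],5],[[4.5,0,0],[-0.6,1.7,3.2],5],[[4.5,0,0],[-0.6,2.0,3.1],5],[[4.5,0,0],[-0.6,2.2,2.9],5],[[4.5,0,0],[-0.6,2.4,2.7],5]])

```text
clock: 2.15
tcp_pos: [0.525, -0.0768, 0.3303]
orientation: [-0.424, -0.566, -0.424, 0.566]
wrist_force: [-0.1, 0.2, 0.1]
finger_gap: 0.0503
```

Run:
```python
from h import *
import pickle
s=get_state(); im=read_camera('wrist'); pickle.dump((s,im),open('w1.pkl','wb'))
cv2.imwrite('pics/w1.png',im[:,:,::-1])
print(s['clock'],s['tcp_pos'],s['joint_pos'].round(2),s['qvel'].round(3)); c=np.load('cr.npy'); print(cr(-.03,.03,.33,c))
goal(cr(-.03,.03,.33,c),np.degrees(c[2])-90)
```

```text
2.15 [ 0.52501825 -0.07676452  0.33026514] [-0.3   0.22  0.22  1.57  0.    1.56] [-0.487  0.459  0.723  0.261  0.003  0.292]
[ 0.52680403 -0.07523605  0.33      ]
turn [-0.9  0.1 -0.1] shift in cur tool [-0.01 -0.28 -0.55] in goal tool [-0.01 -0.28 -0.56]
```

View pics/w1.png

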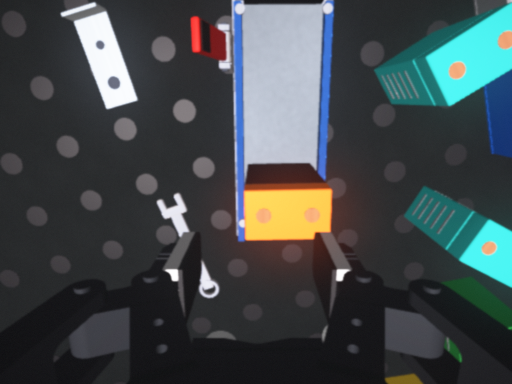

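Run:
```python
from h import *
import pickle
for i in range(2):
    s=get_state(); im=read_camera('wrist')
pickle.dump((s,im),open('w2.pkl','wb'))
print(s['tcp_pos'],s['qvel'].round(3))
b=im[:280,150:410,::-1]; cv2.imwrite('pics/w2.png',cv2.resize(b,None,fx=2.14,fy=2.14,interpolation=cv2.INTER_CUBIC))
```

```text
[ 0.52654129 -0.07895368  0.32943093] [ 0.049 -0.04  -0.058  0.019  0.028 -0.022]
```

View pics/w2.png

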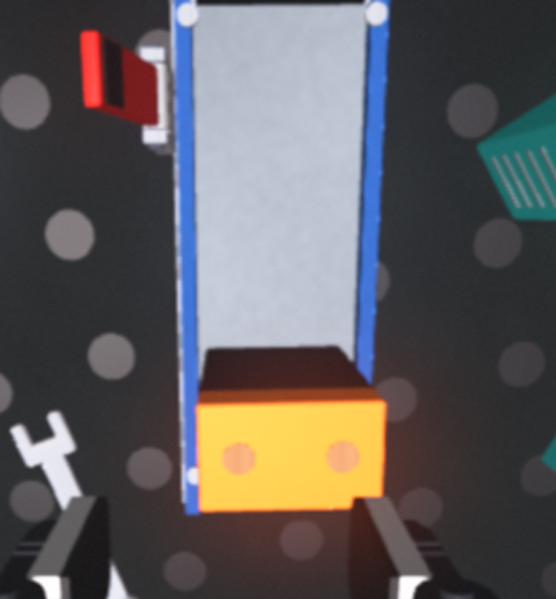

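```bash
cat > f2.py <<'E'
from h import *
import pickle
from scipy.optimize import least_squares
s,im=pickle.load(open('w2.pkl','rb'))
U=lambda p:(np.atleast_2d(p)+.5)/2.14-.5+np.array([150,0])
B=lambda p,z: back('wrist',U(p),z,s)[:,:2]
Lf=B([(193,20),(195,200),(197,380)],.012);Rf=B([(367,20),(361,200),(357,340)],.012);St=B([(200,4),(360,4)],.012);En=B([(192,513)],.03)
def loc(P,p):
    d=P-p[:2];a=p[2];return np.c_[d@[np.cos(a),np.sin(a)],d@[-np.sin(a),np.cos(a)]]
f=lambda p:np.r_[loc(Lf,p)[:,1]-.052,loc(Rf,p)[:,1]+.052,loc(St,p)[:,0]-.15]*1000
r=least_squares(f,np.load('cr.npy'));p=r.x;print(p,np.degrees(p[2]),r.fun.round(1),'end',loc(En,p))
print('ears',loc(B([(143,47),(166,47),(143,145),(168,145)],.083),p).round(4))
M=B([(197,402),(386,401),(384,499),(200,511)],.162);print('module top',loc(M,p).round(4),loc(M.mean(0)[None],p))
print('earlier module',loc(np.load('mo.npy')[None,:2],p))
np.save('cr.npy',p)
E
python3 f2.py; python3 ov.py
```

```text
[ 0.56664795 -0.05330231  1.28877974] 73.84163997209174 [ 0.3  0.9  1.5 -0.  -0.8 -1.9  0.2 -0.2] end [[-0.16907206  0.05766886]]
ears [[0.1127 0.0751]
 [0.1126 0.0633]
 [0.065  0.0768]
 [0.065  0.0635]]
module top [[-0.056   0.0467]
 [-0.0559 -0.0423]
 [-0.1053 -0.0438]
 [-0.1112  0.0461]] [[-0.08211537  0.00166453]]
earlier module [[-0.08423025  0.00267236]]
```

View pics/o_side.png

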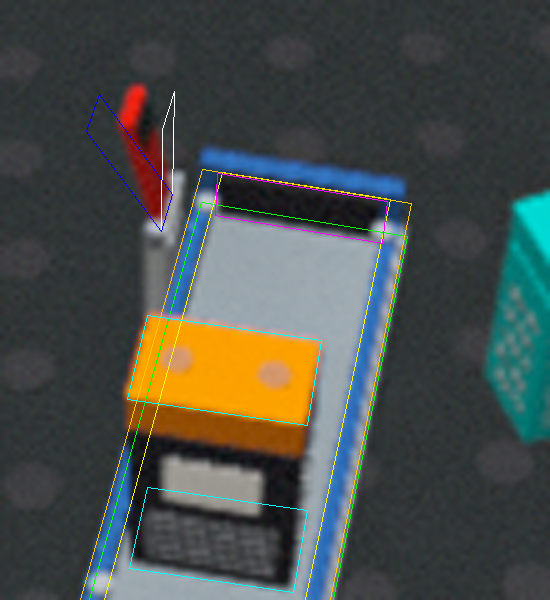

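View pics/o_scene.png

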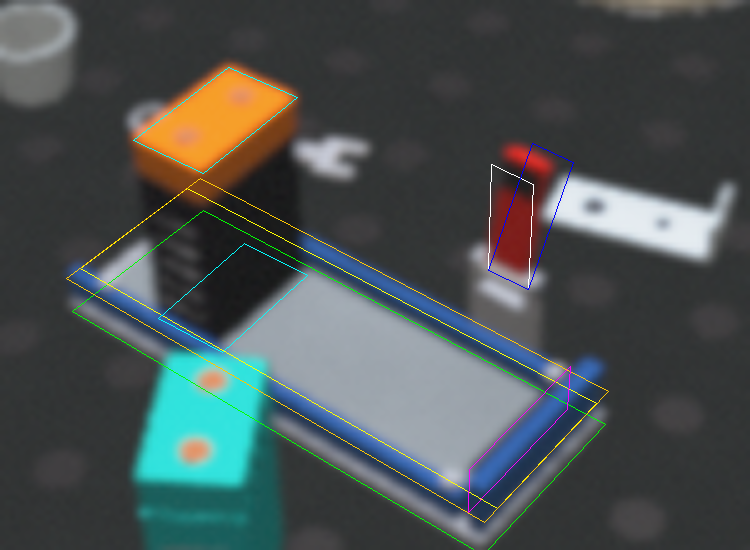

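```bash
cat > ph.py <<'E'
import sys
from h import *
c=np.load('cr.npy');a=np.degrees(c[2])
x,y,z=map(float,sys.argv[1:4]); s=get_state()
d=s['tcp_pos'][:2]-c[:2];t=c[2]
print('now cr',[round(float(v),4) for v in (d@[np.cos(t),np.sin(t)],d@[-np.sin(t),np.cos(t)],s['tcp_pos'][2])],'F',s['wrist_force'].round(1),'t',s['clock'],'j',s['joint_pos'].round(2))
goal(cr(x,y,z,c),a-90)
E
python3 ph.py -.15 .002 .135
python3 - <<'E'
from h import *
print(back('side',[[286,357]],0.0),back('side',[[287,320]],.16),cr(-.15,0,0,np.load('cr.npy')))
E
```

```text
now cr [-0.0344, 0.0331, 0.3294] F [0.2 0.3 0.4] t 2.3 j [-0.3   0.22  0.22  1.56  0.    1.56]
turn [-0.1 -0.   0.1] shift in cur tool [19.43  3.15 11.56] in goal tool [19.44  3.11 11.56]
[[ 0.56914398 -0.43845236  0.        ]] [[ 0.56374983 -0.42231917  0.16      ]] [ 0.52490398 -0.19737674  0.        ]
```

Emit:
step_arm(targets=[[[0,0,0],[0.5,0.6,2.4],4],[[0,0,0],[1.0,0.7,2.4],4],[[0,0,0],[1.0,0.7,2.4],4],[[0,0,0],[1.5,0.6,2.2],4],[[0,0,0],[2.5,0.5,2.2],4],[[0,0,0],[3.2,0,0],4],[[0,0,0],[3.2,0,0],4],[[0,0,0],[3.2,0,0],4],[[0,0,0],[3.3,0,0],4],[[0,0,0],[0,0,0],4]])

```text
clock: 3.3
tcp_pos: [0.5185, -0.1922, 0.1318]
orientation: [-0.422, -0.563, -0.429, 0.566]
wrist_force: [-0.8, -0.5, -0.3]
finger_gap: 0.0401
```

```bash
python3 ph.py -.12 .002 .135;  python3 - <<'E'
from h import *
for c in ['side','wrist']:
    im=read_camera(c)[:,:,::-1]; cv2.imwrite(f'pics/b_{c}.png',im)
E
```

```text
now cr [-0.1468, 0.0076, 0.1318] F [-0.8 -0.5 -0.3] t 3.3 j [-0.5   0.31 -0.15  1.12  0.    1.35]
turn [ 0.2 -0.1  0.5] shift in cur tool [-0.32  0.57 -2.68] in goal tool [-0.32  0.56 -2.68]
```

View pics/b_side.png

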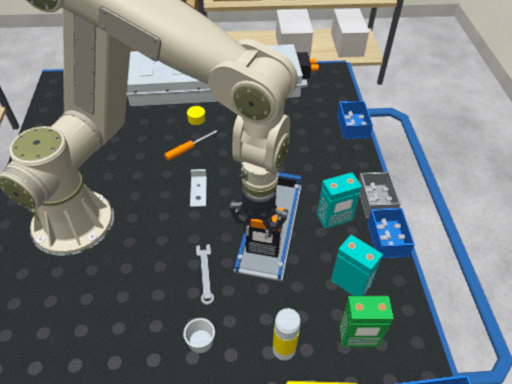

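View pics/b_wrist.png

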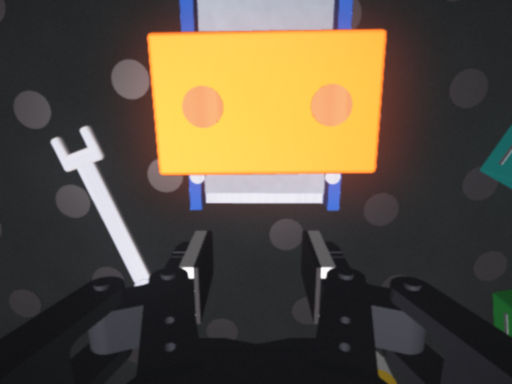

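Emit:
step_arm(targets=[[[0,0,0],[-0.6,0.5,-0.5],4],[[0,0,0],[0,0,-0.8],4],[[0,0,0],[0,0,-0.8],4],[[0,0,0],[0,0,-0.6],4],[[0,0,0],[0,0,-0.5],4],[[0,0,0],[0,0,-0.5],4],[[0,0,0],[0,0,-0.5],4],[[0,0,0],[0,0,-0.5],4],[[0,0,0],[0,0,-0.5],4],[[0,0,0],[0,0,0],4]])

```text
clock: 4.4
tcp_pos: [0.5415, -0.1462, 0.1422]
orientation: [0.425, 0.565, 0.425, -0.565]
wrist_force: [0.3, 0.6, -0.1]
finger_gap: 0.0401
```

```bash
python3 ph.py -.12 .002 .135;  python3 - <<'E'
from h import *
for c in ['scene','wrist']:
    im=read_camera(c)[:,:,::-1]; cv2.imwrite(f'pics/d_{c}.png',im)
E
```

```text
now cr [-0.0962, -0.0017, 0.1422] F [ 0.3  0.6 -0.1] t 4.4 j [-0.41  0.31 -0.12  1.14  0.    1.44]
turn [ 0.1 -0.   0. ] shift in cur tool [ 0.72 -0.38  2.38] in goal tool [ 0.72 -0.37  2.38]
```

View pics/d_scene.png

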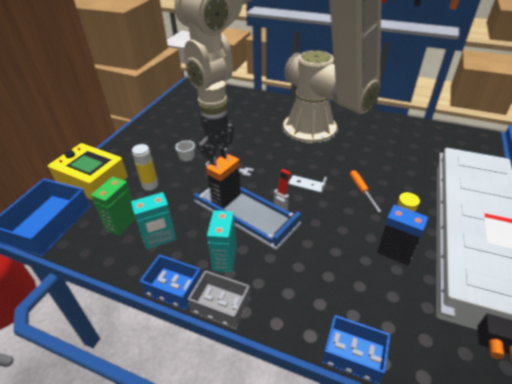

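View pics/d_wrist.png

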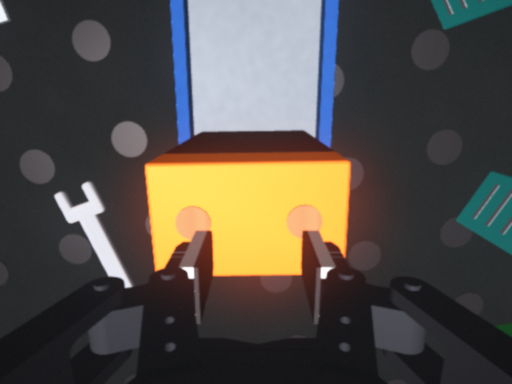

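Emit:
step_arm(targets=[[[0,0,0],[0,0,-0.5],4],[[0,0,0],[0,0,-0.5],4],[[0,0,0],[0,0,-0.5],4],[[0,0,0],[0,0,-0.4],4],[[0,0,0],[0,0,-0.4],4],[[0,0,0],[0,0,-0.4],4],[[0,0,0],[0,0,-0.4],4],[[0,0,0],[0,0,-0.4],4],[[0,0,0],[0,0,0],4],[[0,0,0],[0,0,0],4]])

```text
clock: 5.5
tcp_pos: [0.5512, -0.1131, 0.1423]
orientation: [0.425, 0.565, 0.425, -0.565]
wrist_force: [-0.6, -0.1, 1.6]
finger_gap: 0.0399
```

```bash
python3 ph.py -.12 .002 .135;  python3 - <<'E'
from h import *
for c in ['scene','wrist']:
    im=read_camera(c)[:,:,::-1]; cv2.imwrite(f'pics/e_{c}.png',im)
E
```

```text
now cr [-0.0617, -0.0018, 0.1423] F [-0.6 -0.1  1.6] t 5.5 j [-0.34  0.32 -0.12  1.14  0.    1.51]
turn [ 0.1 -0.  -0. ] shift in cur tool [ 0.73 -0.39  5.83] in goal tool [ 0.73 -0.38  5.83]
```

View pics/e_scene.png

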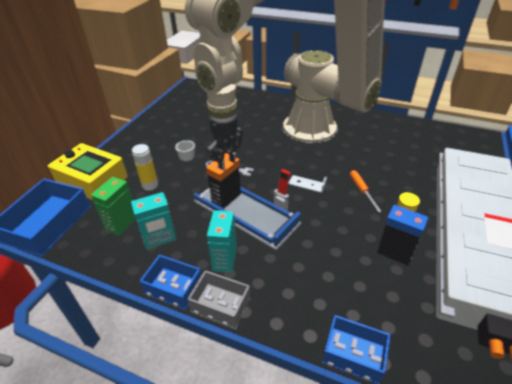

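View pics/e_wrist.png

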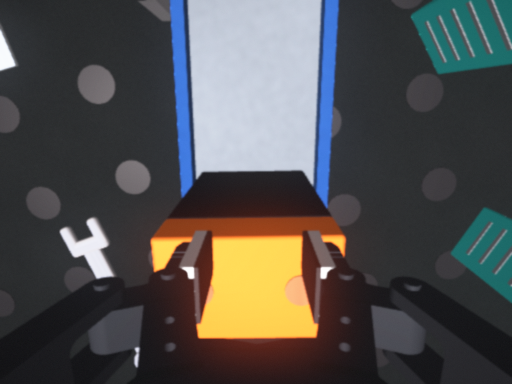

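Run:
```python
from h import *
im=cv2.imread('pics/e_scene.png')[110:230,170:300]; a=cv2.resize(im,None,fx=4,fy=4,interpolation=cv2.INTER_CUBIC)
cv2.imwrite('pics/e2.png',a)
im=read_camera('side')[150:290,210:320,::-1]; cv2.imwrite('pics/e3.png',cv2.resize(im,None,fx=4,fy=4,interpolation=cv2.INTER_CUBIC))
```

```text
(no output)
```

View pics/e2.png

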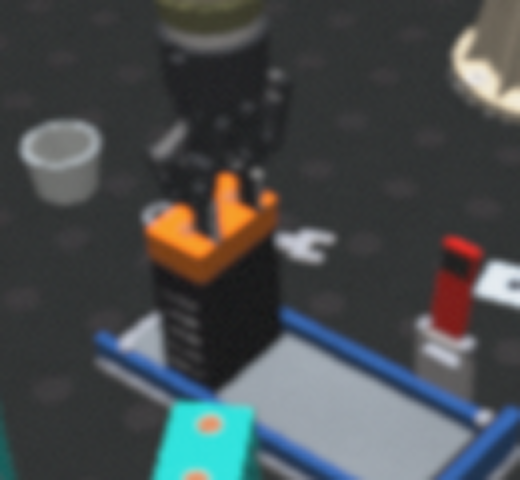

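View pics/e3.png

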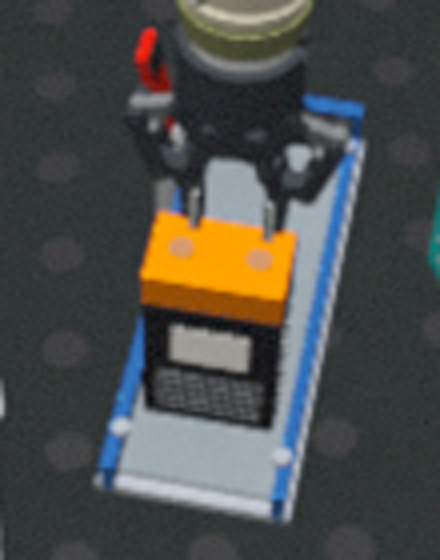

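Run:
```python
from h import *
s=get_state();Rt=rot(s['orientation'])
for L in [[0,0,0],[0,.02,0],[0,-.02,0],[0,.02,-.011],[0,.02,.011],[-.01,.02,-.011],[-.02,.02,-.011],[-.02,.02,.011],[-.03,.02,-.011]]: print(L,proj('wrist',s['tcp_pos']+Rt.apply(L),s).round(0), 'side',proj('side',s['tcp_pos']+Rt.apply(L)).round(0))
```

```text
[0, 0, 0] [[257. 231.]] side [[268. 212.]]
[0, 0.02, 0] [[296. 231.]] side [[276. 213.]]
[0, -0.02, 0] [[218. 231.]] side [[260. 211.]]
[0, 0.02, -0.011] [[296. 211.]] side [[276. 210.]]
[0, 0.02, 0.011] [[295. 251.]] side [[275. 216.]]
[-0.01, 0.02, -0.011] [[298. 218.]] side [[276. 207.]]
[-0.02, 0.02, -0.011] [[301. 225.]] side [[277. 205.]]
[-0.02, 0.02, 0.011] [[300. 270.]] side [[275. 212.]]
[-0.03, 0.02, -0.011] [[304. 234.]] side [[277. 202.]]
```

Emit:
step_arm(targets=[[[0,0,0],[-1.5,0,0],4],[[0,0,0],[-1.5,-0.1,0],4],[[0,0,0],[0,-0.1,2],4],[[0,0,0],[0,0,3],4],[[0,0,0],[0,0,3],4],[[0,0,0],[0,0,1.5],4],[[0,0,0],[0,0,0],4],[[0,0,0],[2.5,0,0],4],[[0,0,0],[3,0,0],4],[[0,0,0],[0.2,0,0],4]])

```text
clock: 6.65
tcp_pos: [0.5206, -0.2016, 0.1117]
orientation: [-0.423, -0.564, -0.428, 0.566]
wrist_force: [-0.7, 1.2, 0.6]
finger_gap: 0.0399
```

```bash
python3 ph.py -.12 .002 .115;  python3 - <<'E'
from h import *
for c in ['wrist']:
    im=read_camera(c)[:,:,::-1]; cv2.imwrite(f'pics/f_{c}.png',im)
E
```

```text
now cr [-0.1553, 0.003, 0.1117] F [-0.7  1.2  0.6] t 6.65 j [-0.51  0.33 -0.17  1.07  0.    1.34]
turn [ 0.1 -0.1  0.4] shift in cur tool [-0.32  0.1  -3.53] in goal tool [-0.33  0.1  -3.53]
```

View pics/f_wrist.png

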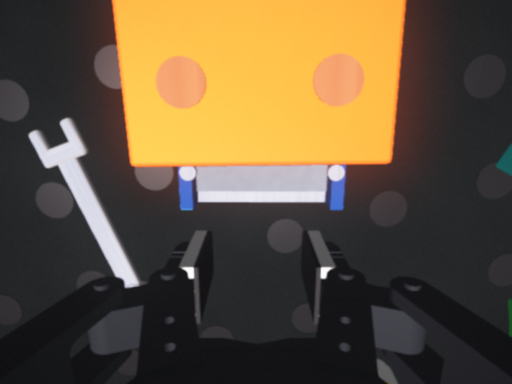

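Emit:
step_arm(targets=[[[0,0,0],[-0.3,0,-1],4],[[0,0,0],[0,0,-1.2],4],[[0,0,0],[0,0,-0.8],4],[[0,0,0],[0,0,-0.5],4],[[0,0,0],[0,0,-0.5],4],[[0,0,0],[0,0,-0.5],4],[[0,0,0],[0,0,-0.5],4],[[0,0,0],[0,0,-0.5],4],[[0,0,0],[0,0,-0.5],4],[[0,0,0],[0,0,0],4]])

```text
clock: 7.7
tcp_pos: [0.5395, -0.1455, 0.118]
orientation: [0.425, 0.565, 0.426, -0.565]
wrist_force: [0.6, -0.9, -0.6]
finger_gap: 0.0402
```

```bash
python3 ph.py -.12 .002 .115;  python3 - <<'E'
from h import *
for c in ['wrist']:
    im=read_camera(c)[:,:,::-1]; cv2.imwrite(f'pics/g_{c}.png',im)
im=read_camera('scene')[110:230,170:300,::-1]; cv2.imwrite('pics/g2.png',cv2.resize(im,None,fx=4,fy=4,interpolation=cv2.INTER_CUBIC))
E
```

```text
now cr [-0.0961, 0.0004, 0.118] F [ 0.6 -0.9 -0.6] t 7.7 j [-0.41  0.33 -0.17  1.08  0.    1.44]
turn [ 0.1 -0.   0. ] shift in cur tool [ 0.3  -0.16  2.39] in goal tool [ 0.3  -0.16  2.39]
```

View pics/g_wrist.png

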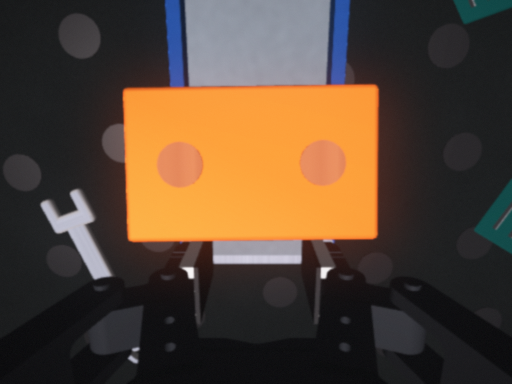

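View pics/g2.png

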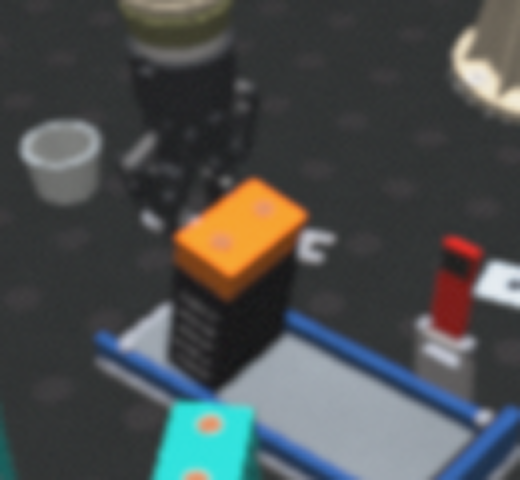

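Emit:
step_arm(targets=[[[0,0,0],[0,0,-0.5],4],[[0,0,0],[0,0,-0.5],4],[[0,0,0],[0,0,-0.5],4],[[0,0,0],[0,0,-0.4],4],[[0,0,0],[0,0,-0.4],4],[[0,0,0],[0,0,-0.4],4],[[0,0,0],[0,0,-0.4],4],[[0,0,0],[0,0,0],4],[[0,0,0],[0,0,0],4],[[0,0,0],[0,0,0],4]])

```text
clock: 8.8
tcp_pos: [0.5481, -0.1165, 0.1183]
orientation: [0.425, 0.565, 0.425, -0.565]
wrist_force: [1.0, 0.1, -0.8]
finger_gap: 0.0398
```

```bash
python3 ph.py -.12 .002 .115;  python3 - <<'E'
from h import *
for c in ['wrist']:
    im=read_camera(c)[:,:,::-1]; cv2.imwrite(f'pics/i_{c}.png',im)
im=read_camera('scene')[110:230,170:300,::-1]; cv2.imwrite('pics/i2.png',cv2.resize(im,None,fx=4,fy=4,interpolation=cv2.INTER_CUBIC))
E
```

```text
now cr [-0.0659, 0.0002, 0.1183] F [ 1.   0.1 -0.8] t 8.8 j [-0.35  0.33 -0.16  1.08 -0.    1.5 ]
turn [ 0.1  0.  -0. ] shift in cur tool [ 0.33 -0.19  5.41] in goal tool [ 0.33 -0.18  5.41]
```

View pics/i_wrist.png

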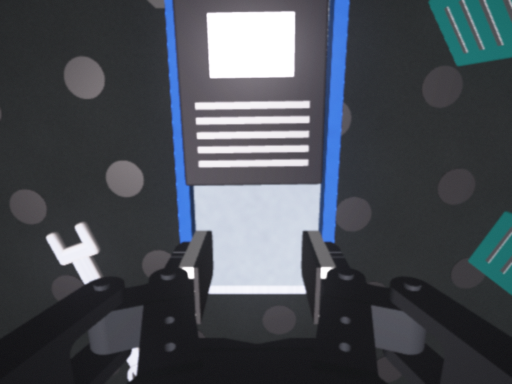

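View pics/i2.png

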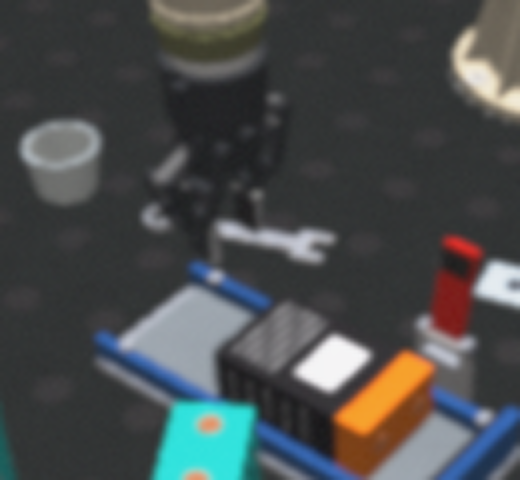

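```bash
python3 - <<'E'
from h import *
c=np.load('cr.npy');s=get_state();a=c[2]
P=back('wrist',[[187,184],[256,184],[325,184]],.067,s)[:,:2]-c[:2]
print(np.c_[P@[np.cos(a),np.sin(a)],P@[-np.sin(a),np.cos(a)]].round(4))
E
python3 ph.py -.1 0.0 .025
```

```text
[[-0.0535  0.0457]
 [-0.0535  0.0007]
 [-0.0535 -0.0443]]
now cr [-0.066, 0.0002, 0.1183] F [-0.1 -0.3  1. ] t 8.9 j [-0.35  0.33 -0.16  1.08  0.    1.5 ]
turn [ 0.1 -0.  -0. ] shift in cur tool [9.33 0.02 3.41] in goal tool [9.33 0.02 3.4 ]
```

Emit:
step_arm(targets=[[[0,0,0],[1,0,2],4],[[0,0,0],[1.5,0,1.4],4],[[0,0,0],[2,0,0],4],[[0,0,0],[2,0,0],4],[[0,0,0],[1.8,0,0],4],[[0,0,0],[1,0,0],4],[[0,0,0],[0,0,-0.6],4],[[0,0,0],[0,0,-0.8],4],[[0,0,0],[0,0,-0.8],4],[[0,0,0],[0,0,-0.8],4]])

```text
clock: 9.9
tcp_pos: [0.5481, -0.1196, 0.0263]
orientation: [0.426, 0.565, 0.425, -0.565]
wrist_force: [-1.1, 0.3, -0.2]
finger_gap: 0.0399
```

```bash
python3 ph.py -.011 .0 .025;  python3 - <<'E'
from h import *
for c in ['wrist']:
    im=read_camera(c)[:,:,::-1]; cv2.imwrite(f'pics/j_{c}.png',im)
im=read_camera('scene')[110:230,170:300,::-1]; cv2.imwrite('pics/j2.png',cv2.resize(im,None,fx=4,fy=4,interpolation=cv2.INTER_CUBIC))
E
```

```text
now cr [-0.0688, -0.0006, 0.0263] F [-1.1  0.3 -0.2] t 9.9 j [-0.36  0.41 -0.29  0.87  0.    1.49]
turn [ 0.1 -0.  -0.1] shift in cur tool [ 0.13 -0.05 -5.78] in goal tool [ 0.13 -0.06 -5.78]
```

View pics/j_wrist.png

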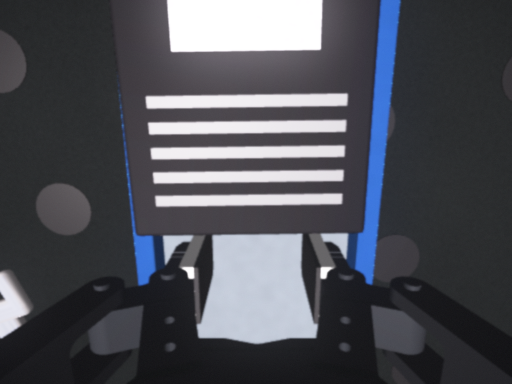

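View pics/j2.png

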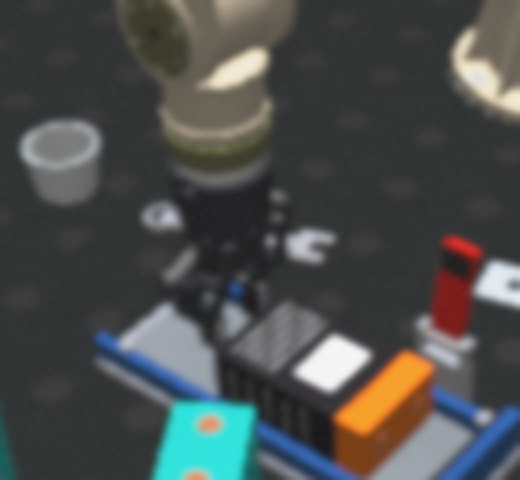

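Emit:
step_arm(targets=[[[0,0,0],[0,0,-0.4],4],[[0,0,0],[0,0,-0.5],4],[[0,0,0],[0,0,-0.6],4],[[0,0,0],[0,0,-0.6],4],[[0,0,0],[0,0,-0.6],4],[[0,0,0],[0,0,-0.6],4],[[0,0,0],[0,0,-0.6],4],[[0,0,0],[0,0,-0.5],4],[[0,0,0],[0,0,-0.3],4],[[0,0,0],[0,0,-0.2],4]])

```text
clock: 11.0
tcp_pos: [0.5609, -0.0731, 0.0255]
orientation: [0.425, 0.565, 0.425, -0.565]
wrist_force: [-1.6, -5.0, 3.4]
finger_gap: 0.0399
```

```bash
python3 ph.py -.011 .0 .025;  python3 - <<'E'
from h import *
im=read_camera('side')[150:290,210:320,::-1]; cv2.imwrite('pics/k3.png',cv2.resize(im,None,fx=4,fy=4,interpolation=cv2.INTER_CUBIC))
im=read_camera('scene')[130:250,180:320,::-1]; cv2.imwrite('pics/k2.png',cv2.resize(im,None,fx=4,fy=4,interpolation=cv2.INTER_CUBIC))
E
```

```text
now cr [-0.0206, 0.0, 0.0255] F [-1.6 -5.   3.4] t 11.0 j [-0.27  0.42 -0.28  0.87 -0.    1.58]
turn [ 0.1  0.  -0. ] shift in cur tool [ 0.05  0.   -0.96] in goal tool [ 0.05  0.   -0.96]
```

View pics/k3.png

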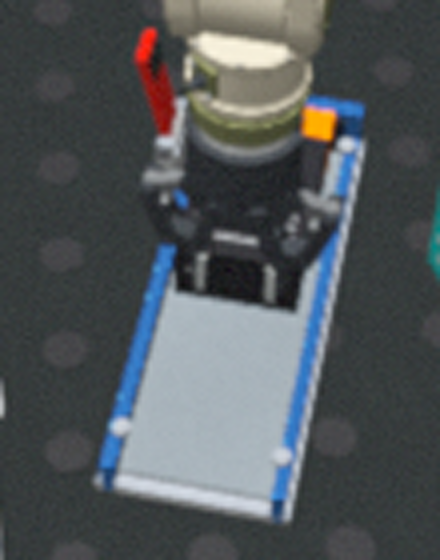

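View pics/k2.png

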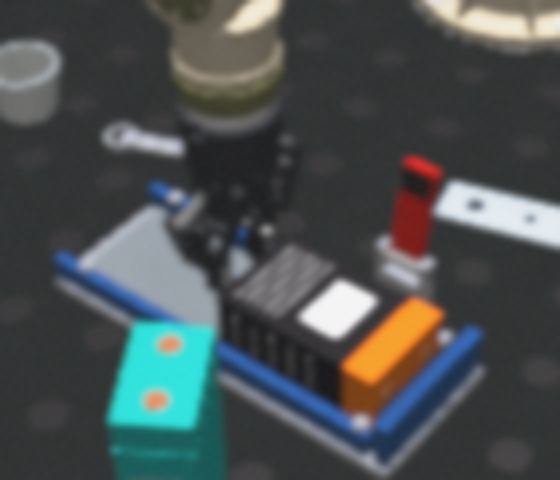

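Emit:
step_arm(targets=[[[0,0,0],[0,0,-0.2],4],[[0,0,0],[0,0,-0.2],4],[[0,0,0],[0,0,-0.2],4],[[0,0,0],[0,0,-0.1],4],[[0,0,0],[0,0,-0.1],4],[[0,0,0],[0,0,-0.1],4],[[0,0,0],[0,0,0],4],[[0,0,0],[0,0,0],4],[[0,0,0],[0,0,0],4],[[0,0,0],[0,0,0],4]])

```text
clock: 12.1
tcp_pos: [0.563, -0.0646, 0.0253]
orientation: [-0.425, -0.565, -0.425, 0.565]
wrist_force: [-1.1, -4.1, 3.1]
finger_gap: 0.0397
```

```bash
python3 ph.py -.011 .0 .025;  python3 - <<'E'
from h import *
im=read_camera('scene')[130:250,180:320,::-1]; cv2.imwrite('pics/l2.png',cv2.resize(im,None,fx=5,fy=5,interpolation=cv2.INTER_CUBIC))
E
```

```text
now cr [-0.0118, 0.0003, 0.0253] F [-1.1 -4.1  3.1] t 12.1 j [-0.26  0.42 -0.28  0.88  0.    1.6 ]
turn [ 0.1 -0.   0. ] shift in cur tool [ 0.03  0.03 -0.08] in goal tool [ 0.03  0.03 -0.08]
```

View pics/l2.png

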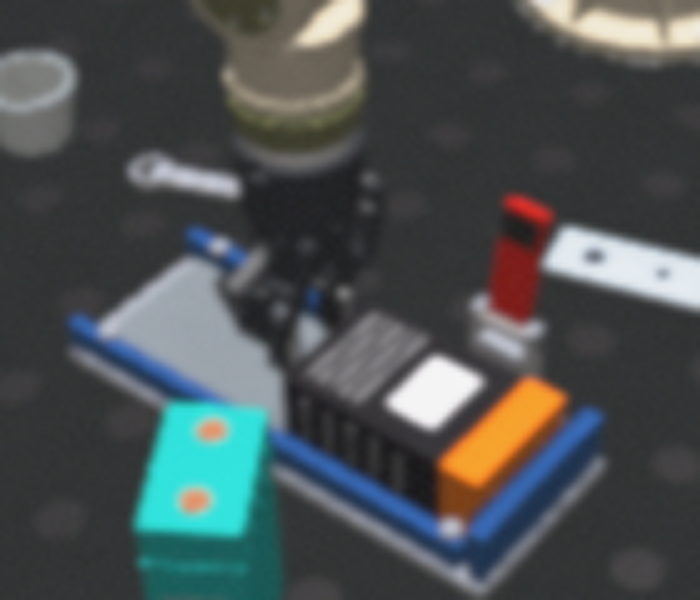

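Emit:
step_arm(targets=[[[0,0,0],[0,0,-0.1],4],[[0,0,0],[0,0,-0.1],4],[[0,0,0],[0,0,-0.1],4],[[0,0,0],[0,0,-0.1],4],[[0,0,0],[0,0,-0.1],4],[[0,0,0],[0,0,0],4],[[0,0,0],[0,0,0],4],[[0,0,0],[0,0,0],4],[[0,0,0],[0,0,0],4],[[0,0,0],[0,0,0],4]])

```text
clock: 13.15
tcp_pos: [0.563, -0.0647, 0.0253]
orientation: [-0.426, -0.563, -0.422, 0.569]
wrist_force: [-7.0, -20.8, 5.6]
finger_gap: 0.0402
```

```bash
python3 ph.py -.011 .0 .025
```

```text
now cr [-0.012, 0.0004, 0.0253] F [ -7.  -20.8   5.6] t 13.15 j [-0.25  0.42 -0.27  0.88 -0.01  1.6 ]
turn [-0.1  0.6  0. ] shift in cur tool [ 0.03  0.04 -0.1 ] in goal tool [ 0.03  0.04 -0.1 ]
```

Emit:
step_arm(targets=[[[0,0,0],[0,0,0.5],4],[[0,0,0],[0,0,1],4],[[0,0,0],[0,0,1],4],[[0,0,0],[-2,0,0.5],4],[[0,0,0],[-4,0,0],4],[[0,0,0],[-4,0,0],0],[[0,0,0],[-5,0,0],0],[[0,0,0],[-5,0,0],0],[[0,0,0],[-5,0,0],0],[[0,0,0],[-2,0,0],0]])

```text
clock: 14.15
tcp_pos: [0.5575, -0.0887, 0.3006]
orientation: [0.427, 0.567, 0.424, -0.563]
wrist_force: [-0.9, -1.1, 0.3]
finger_gap: -0.0001
```

```bash
python3 ph.py .09 .14 .25;  python3 - <<'E'
from h import *
im=read_camera('scene')[130:250,180:320,::-1]; cv2.imwrite('pics/m2.png',cv2.resize(im,None,fx=5,fy=5,interpolation=cv2.INTER_CUBIC))
s=get_state()
import pickle
im=read_camera('wrist'); pickle.dump((s,im),open('w3.pkl','wb')); cv2.imwrite('pics/m_w.png',im[:,:,::-1])
E
```

```text
now cr [-0.0365, -0.0011, 0.3006] F [-0.9 -1.1  0.3] t 14.15 j [-0.3   0.28  0.22  1.5   0.    1.55]
turn [ 0.1 -0.1 -0.4] shift in cur tool [  4.97 -14.12 -12.67] in goal tool [  5.06 -14.11 -12.65]
```

View pics/m_w.png

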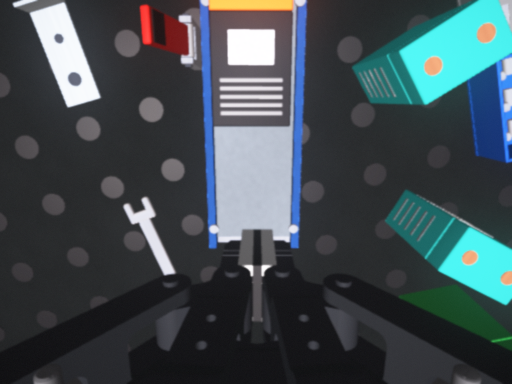

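View pics/m2.png

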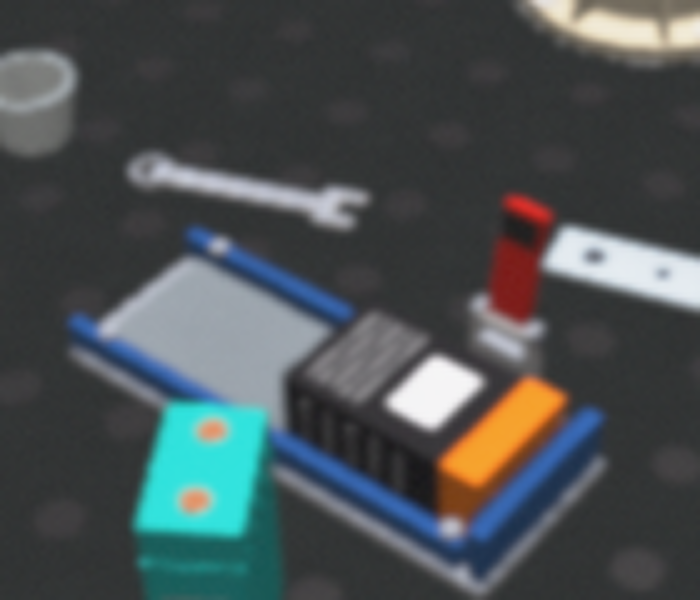

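Run:
```python
from h import *
import pickle
s,im=pickle.load(open('w3.pkl','rb')); c=np.load('cr.npy');a=c[2]
def loc(uv,z):
    P=back('wrist',uv,z,s)[:,:2]-c[:2]; return np.c_[P@[np.cos(a),np.sin(a)],P@[-np.sin(a),np.cos(a)]].round(4)
print('foot',loc([[213,126],[290,126]],.067)); print('ears',loc([[184,15],[196,15],[183,63],[199,65]],.083))
for z in (.13,.145,.155): print('flap tip',z,loc([[140,6],[146,48]],z))
```

```text
foot [[-0.0004  0.0468]
 [-0.0004 -0.0422]]
ears [[0.1127 0.071 ]
 [0.1127 0.0587]
 [0.0665 0.0746]
 [0.0645 0.0577]]
flap tip 0.13 [[0.1096 0.101 ]
 [0.0748 0.0986]]
flap tip 0.145 [[0.106  0.0965]
 [0.0727 0.0941]]
flap tip 0.155 [[0.1036 0.0934]
 [0.0714 0.0912]]
```

Emit:
step_arm(targets=[[[0,0,0],[0,-3,-2.4],0],[[0,0,0],[0,-3.2,-2.7],0],[[0,0,0],[0.5,-3.2,-2.7],0],[[0,0,0],[1,-3,-2.5],0],[[0,0,0],[1.5,-2.7,-2.2],0],[[0,0,0],[3,0,0],0],[[0,0,0],[3.5,0,0],0],[[0,0,0],[4,0,0],0],[[0,0,0],[3.5,0,0],0],[[0,0,0],[1.3,0,0],0]])

```text
clock: 15.25
tcp_pos: [0.4415, 0.0738, 0.1073]
orientation: [-0.423, -0.563, -0.427, 0.567]
wrist_force: [0.2, 0.2, -0.0]
finger_gap: -0.0001
```

```bash
python3 ph.py .09 .087 .122;  python3 - <<'E'
from h import *
im=read_camera('side')[120:270,190:320,::-1]; cv2.imwrite('pics/n3.png',cv2.resize(im,None,fx=4,fy=4,interpolation=cv2.INTER_CUBIC))
im=read_camera('wrist'); cv2.imwrite('pics/n_w.png',im[:,:,::-1])
E
```

```text
now cr [0.0872, 0.1555, 0.1073] F [ 0.2  0.2 -0. ] t 15.25 j [-0.01  0.14 -0.44  1.    0.    1.84]
turn [0.1 0.1 0.5] shift in cur tool [-1.52  6.84 -0.26] in goal tool [-1.47  6.85 -0.28]
```

View pics/n3.png

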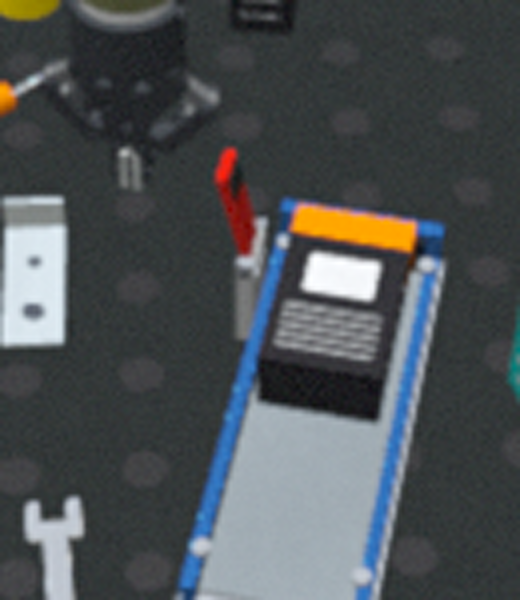

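View pics/n_w.png

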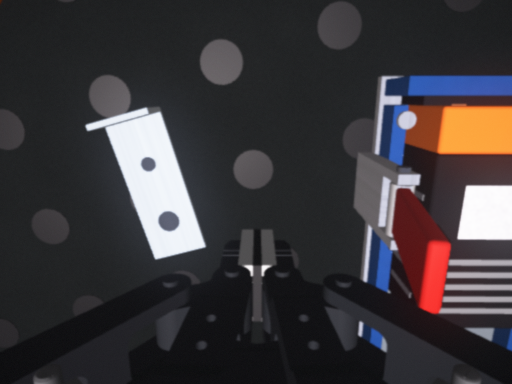

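Emit:
step_arm(targets=[[[0,0,0],[-0.5,1.3,0],0],[[0,0,0],[-0.5,1.5,0],0],[[0,0,0],[-0.3,1.5,0],0],[[0,0,0],[0,1.5,0],0],[[0,0,0],[0,1.4,0],0],[[0,0,0],[0.1,1.1,0],0],[[0,0,0],[0.2,1.1,0],0],[[0,0,0],[0.4,1.2,0],0],[[0,0,0],[0.4,0.8,0],0],[[0,0,0],[0.5,0.8,0],0]])

```text
clock: 16.35
tcp_pos: [0.5634, 0.0394, 0.1088]
orientation: [-0.425, -0.565, -0.425, 0.565]
wrist_force: [-0.7, 0.7, 0.0]
finger_gap: -0.0002
```

```bash
python3 ph.py .09 .02 .091;  python3 - <<'E'
from h import *
im=read_camera('side')[120:270,190:320,::-1]; cv2.imwrite('pics/p3.png',cv2.resize(im,None,fx=4,fy=4,interpolation=cv2.INTER_CUBIC))
im=read_camera('scene')[110:250,180:330,::-1]; cv2.imwrite('pics/p2.png',cv2.resize(im,None,fx=4,fy=4,interpolation=cv2.INTER_CUBIC))
im=read_camera('wrist'); cv2.imwrite('pics/p_w.png',im[:,:,::-1])
E
```

```text
now cr [0.0882, 0.0289, 0.1088] F [-0.7  0.7  0. ] t 16.35 j [-0.07  0.34 -0.17  1.06  0.    1.78]
turn [ 0.1 -0.   0. ] shift in cur tool [ 1.78  0.89 -0.18] in goal tool [ 1.78  0.89 -0.18]
```

View pics/p3.png

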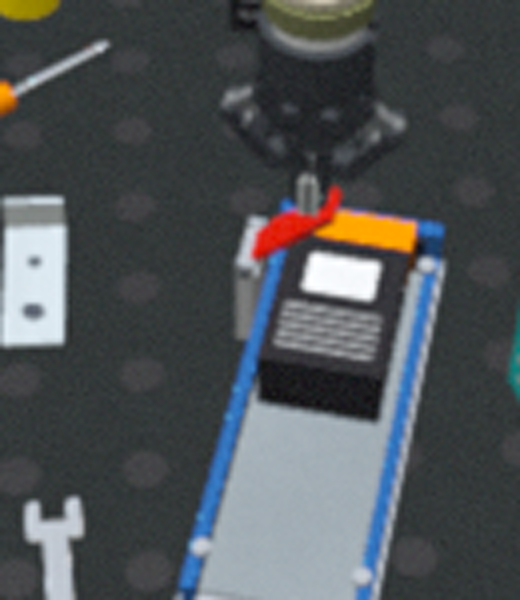

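View pics/p_w.png

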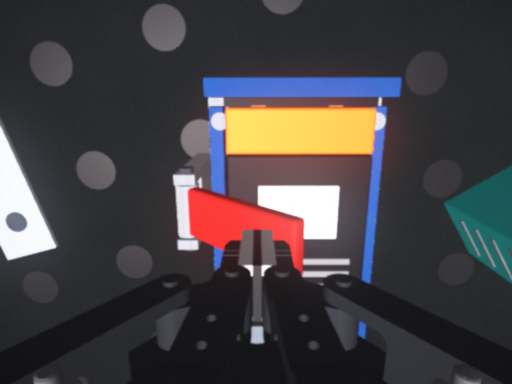

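View pics/p2.png

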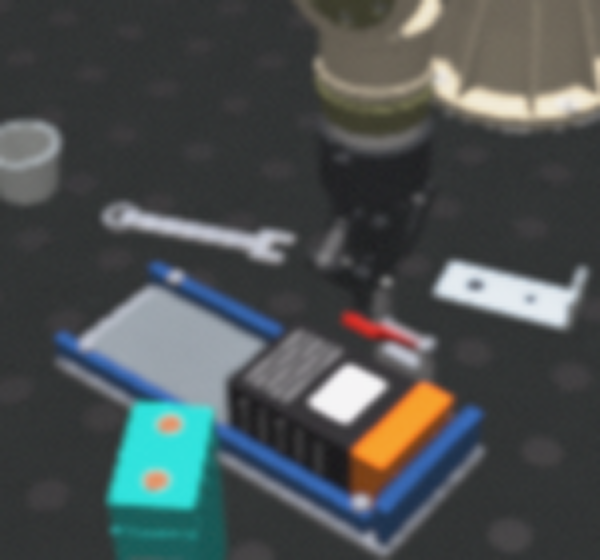

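Emit:
step_arm(targets=[[[0,0,0],[0.5,0.4,-0.1],0],[[0,0,0],[0.6,0.4,-0.1],0],[[0,0,0],[0.7,0.4,-0.1],0],[[0,0,0],[0.7,0.4,-0.1],0],[[0,0,0],[0.7,0.4,0],0],[[0,0,0],[0.7,0.2,0],0],[[0,0,0],[0.3,0.1,0],0],[[0,0,0],[0.2,0,0],0],[[0,0,0],[0,0,0],0],[[0,0,0],[0,0,0],0]])

```text
clock: 17.5
tcp_pos: [0.5862, 0.037, 0.0655]
orientation: [0.425, 0.565, 0.425, -0.565]
wrist_force: [-0.0, 0.7, -0.6]
finger_gap: 0.0004
```

```bash
python3 ph.py .09 .005 .059;  python3 - <<'E'
from h import *
im=read_camera('side')[120:270,190:320,::-1]; cv2.imwrite('pics/q3.png',cv2.resize(im,None,fx=4,fy=4,interpolation=cv2.INTER_CUBIC))
im=read_camera('wrist'); cv2.imwrite('pics/q_w.png',im[:,:,::-1])
E
```

```text
now cr [0.0922, 0.0064, 0.0655] F [-0.   0.7 -0.6] t 17.5 j [-0.07  0.42 -0.17  0.98  0.    1.78]
turn [ 0.1 -0.  -0. ] shift in cur tool [0.65 0.14 0.22] in goal tool [0.65 0.14 0.22]
```

View pics/q3.png

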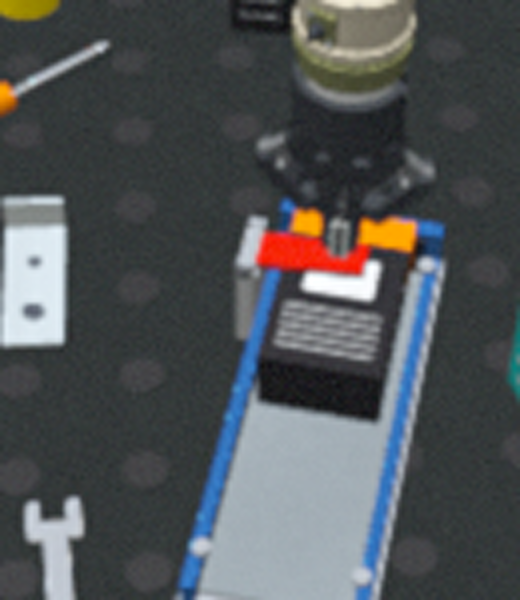

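View pics/q_w.png

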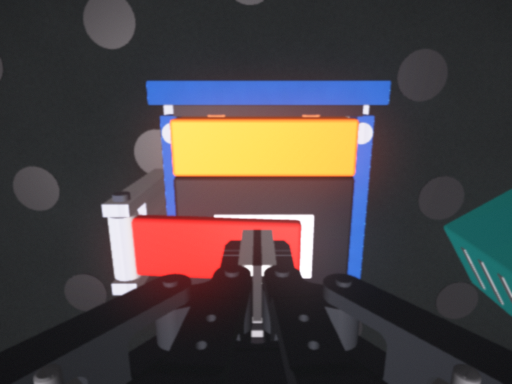

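Nearly level. I'll press down slowly until the force rises.

Emit:
step_arm(targets=[[[0,0,0],[0.1,0.1,0.1],0],[[0,0,0],[0.1,0,0.1],0],[[0,0,0],[0.1,0,0],0],[[0,0,0],[0.1,0,0],0],[[0,0,0],[0.1,0,0],0],[[0,0,0],[0.1,0,0],0],[[0,0,0],[0,0,0],0],[[0,0,0],[0,0,0],0],[[0,0,0],[0,0,0],0],[[0,0,0],[0,0,0],0]])

```text
clock: 18.6
tcp_pos: [0.5865, 0.0348, 0.0593]
orientation: [0.425, 0.565, 0.425, -0.565]
wrist_force: [-0.6, -1.0, -0.2]
finger_gap: 0.0
```

```bash
python3 ph.py .09 .005 .059
```

```text
now cr [0.0902, 0.0054, 0.0593] F [-0.6 -1.  -0.2] t 18.6 j [-0.08  0.42 -0.18  0.97  0.    1.77]
turn [ 0.1 -0.   0. ] shift in cur tool [0.03 0.04 0.02] in goal tool [0.03 0.04 0.02]
```

Emit:
step_arm(targets=[[[0,0,0],[0.1,0,0],0],[[0,0,0],[0.1,0,0],0],[[0,0,0],[0.1,0,0],0],[[0,0,0],[0.1,0,0],0],[[0,0,0],[0.1,0,0],0],[[0,0,0],[0,0,0],0],[[0,0,0],[0,0,0],0],[[0,0,0],[0,0,0],0],[[0,0,0],[0,0,0],0],[[0,0,0],[0,0,0],0]])

```text
clock: 19.6
tcp_pos: [0.5869, 0.0349, 0.0576]
orientation: [0.426, 0.566, 0.425, -0.564]
wrist_force: [-6.7, 0.4, 20.3]
finger_gap: 0.0001
```

```bash
python3 ph.py .09 .005 .059;python3 - <<'E'
from h import *
im=read_camera('side')[120:270,190:320,::-1]; cv2.imwrite('pics/r3.png',cv2.resize(im,None,fx=4,fy=4,interpolation=cv2.INTER_CUBIC))
E
```

```text
now cr [0.0903, 0.0051, 0.0576] F [-6.7  0.4 20.3] t 19.6 j [-0.08  0.42 -0.18  0.96 -0.    1.77]
turn [ 0.1 -0.  -0.1] shift in cur tool [-0.14  0.01  0.03] in goal tool [-0.14  0.01  0.03]
```

View pics/r3.png

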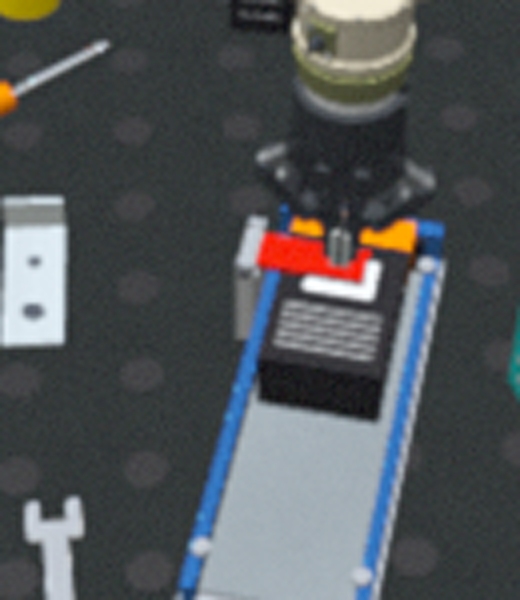

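Firm resistance: the flap is at its end of travel. I'll retreat straight up.

Emit:
step_arm(targets=[[[0,0,0],[-0.5,0,0],0],[[0,0,0],[-1,0,0],0],[[0,0,0],[-2,0,0],0],[[0,0,0],[-3,0,0],0],[[0,0,0],[-4,0,0],0],[[0,0,0],[-4,0,0],0],[[0,0,0],[-3,0,0],0],[[0,0,0],[-1,0,3],0],[[0,0,0],[0,0,3],0],[[0,0,0],[0,0,0],0]])

```text
clock: 20.65
tcp_pos: [0.5697, -0.0254, 0.2401]
orientation: [0.425, 0.566, 0.424, -0.566]
wrist_force: [0.3, -0.4, 0.1]
finger_gap: -0.0003
```

```bash
python3 ph.py .09 .005 .059;python3 - <<'E'
from h import *
c=np.load('cr.npy'); o=np.array([190,120])
im=read_camera('side')[120:270,190:320,::-1]; im=cv2.resize(im,None,fx=4,fy=4,interpolation=cv2.INTER_CUBIC); raw=im.copy()
for th,col in ((0,(0,255,0)),(.12,(255,255,0))):
    q=cr([.075,.105,.105,.075],.07-.085*np.cos(th)*np.array([0,0,1,1]),.079+.085*np.sin(th)*np.array([0,0,1,1]),c)
    cv2.polylines(im,[((proj('side',q)-o+.5)*4).astype(int)],True,col,1)
q=cr([0,.15,.15,0],[-.045,-.045,.045,.045],.067,c); cv2.polylines(im,[((proj('side',q)-o+.5)*4).astype(int)],True,(255,0,255),1)
cv2.imwrite('pics/s3.png',im)
im=read_camera('scene')[130:250,180:330,::-1]; cv2.imwrite('pics/s2.png',cv2.resize(im,None,fx=5,fy=5,interpolation=cv2.INTER_CUBIC))
im=read_camera('wrist'); cv2.imwrite('pics/s_w.png',im[:,:,::-1])
E
```

```text
now cr [0.0276, 0.0049, 0.2401] F [ 0.3 -0.4  0.1] t 20.65 j [-0.18  0.3   0.1   1.37 -0.    1.67]
turn [-0.1  0.  -0.1] shift in cur tool [18.11 -0.05 -6.25] in goal tool [ 1.811e+01 -1.000e-02 -6.240e+00]
```

View pics/s3.png

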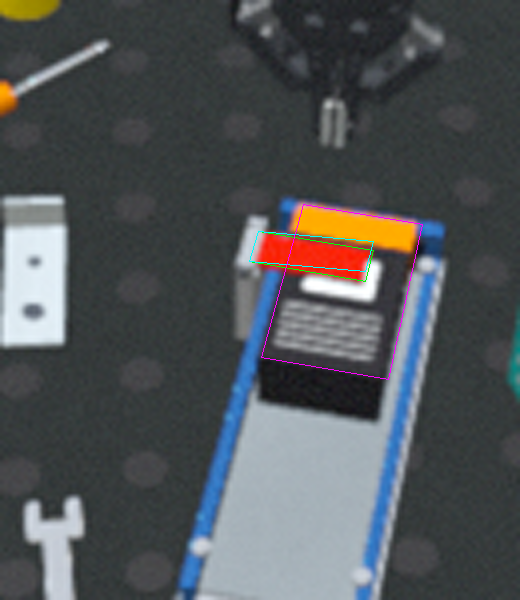

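View pics/s2.png

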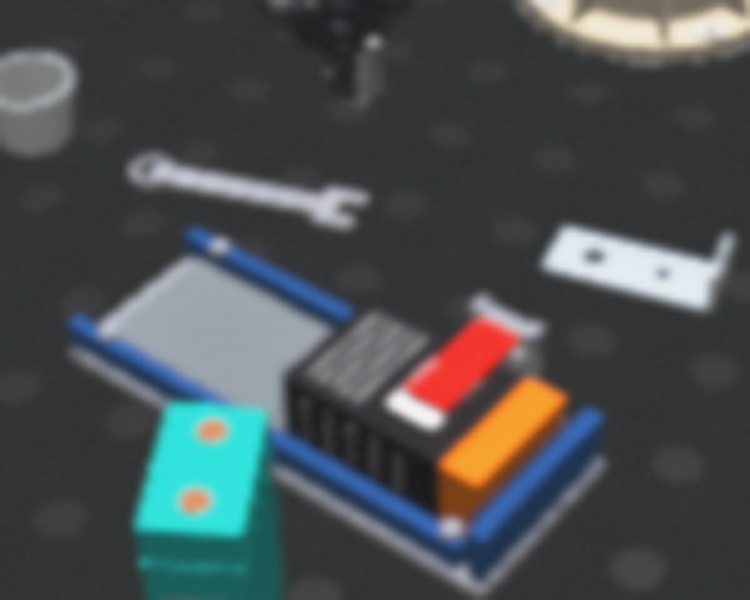

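View pics/s_w.png

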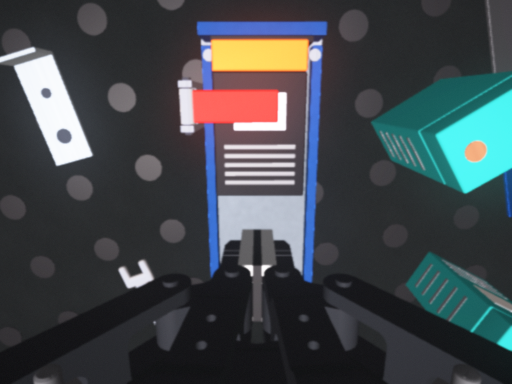

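```bash
python3 -c "
from workcell import *
print(hand_in())"
```

```text
the job is handed in; nothing more can be done
None
```

I tipped the module over and pushed it home against the stop. I then folded the red flap down over it and handed the job in at about 21 s.

**Tipping:** My first pass failed. At this finger opening the real fingertips sit about 20 mm behind the reported TCP, so they slid over the cap (under 2 N) without visibly moving the module. I went lower and tried again, and it fell flat with its cap towards the stop.

**Pushing home:** I pushed on the foot until the arm stopped advancing and the force rose to about 22 N, which I took as contact with the stop. A picture taken afterwards puts the foot at x ≈ 0 mm in the cradle's frame, where it should end, and about 2 mm off-centre in y.

**Flap:** I pushed it over and down until it resisted firmly at about 20 N. After the arm withdrew, the side picture matches the level outline to about 1–2 pixels. The overlay cannot separate level from 0.12 rad very finely, so the firm stop is the stronger evidence.

**Last checks:** The arm was clear with no force on it, and the last pictures showed no bystander displaced. I placed the cradle only from the pictures, to about 3 mm, so the gap between cap and stop rests on the contact force rather than a direct measurement.

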